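Hang the caddy on the bar rail and slide it to the pointer

ROBOT

A 6-joint arm with a two-finger parallel gripper is mounted at the origin on a cart in front of the work surface, level with it; the furniture and walls round the work are solid. World frame = base frame: x ahead of the robot, y to its left, z up, the work surface at z = 0. Lengths are in m, angles in rad, forces in N, time in s.
With the tool pointing down it reaches from about 0.425 to 0.95 m from the base axis. Payload 3.5 kg.
Tool frame: the origin (TCP) lies at the very end of the fingers, on their centre line; the grasp point (between the pads) lies 19 mm behind it; z points along the fingers, y is the direction in which the jaws open and shut (so a half turn about z gives the same grasp; the last joint's range is limited). The gripper opens to 85 mm and grips with 20 to 120 N. Pads are 22 mm wide; open, the fingers measure 114 mm over their backs; the gripper's body (76 mm by 85 mm) begins 54 mm behind the grasp point. The pads swing forward as they close: fully open they stand 13 mm farther back than shut.
Start: joints at [0.989, 0.286, 1.577, -0, 1.279, -0.15], TCP at [0.282, 0.613, 0.231] pointing down, gripper open.
Joint ranges: [-2.77, 2.77], [-0.9, 2.22], [0.21, 2.48], [-1.53, 4.67], [0.24, 2.81], [-2.84, 2.84]. Speed limits (rad/s): [2.79, 2.79, 3.14, 3.14, 3.14, 3.14].

INTERFACE

Orientations are given as a unit quaternion [x, y, z, w].
In Python, from plant import get_state, vision, ctrl, cut_out gives the robot as it stands.
- The arm moves only by the tool jog_arm, never from a script. Its argument "commands" is text: rows parted by semicolons, each of 6 numbers parted by spaces: the shift along the world's x, y, z in m, then the turn, a rotation vector about the world's x, y, z in rad. A call has 1 to 20 rows; each row is the pose to reach, as a shift and turn from the pose commanded when the call began; what a row does not reach only later rows make up. A row lasts 1/8 s, in which the tool goes at most 62.5 mm and 10.7 degrees, less where a joint would pass 70% of its speed; a pose out of reach is approached as far as the arm can. A call with a gripper value outside its range is refused whole. "gripper" is the opening in per cent of the stroke, from 0 (shut) to 100 (fully open), set as the call begins (left out, the last holds). The fingers move at their own pace and stop on an object; "grip_force" is the grip in N (left out, the last holds). Time passes only in rows, so rows that repeat a pose let the fingers close. It gives the time, the measured TCP pose, the force and the opening at its end, in the units of the state.
- get_state(): the state, without advancing time (a new reading comes with each control period).
- vision.read_camera(name): name is "side" or "top" or "wrist"; returns a dict with "frame" (480x640x3 uint8, red, green, blue), "z_map" (480x640 float32, m along the optical axis (not along the pixel's ray), 0 where there is no reading), "fx", "fy", "cx", "cy" (pixels), "R" (3x3) and "t" (3): a world point X has camera coordinates R X + t. Camera axes: x right, y down, z forward; pixel columns grow to the right and rows downward; lengths in m; the calibration is good to about 2 mm. The wrist camera is an equidistant fisheye: a pixel r from the principal point sees the ray r / f radians off the axis. A picture is of the moment at which its call begins.
- ctrl.sign_off(): hands the job in, once; it reports no verdict.
Trained networks look in the newest picture that a camera, given by its name, has taken for a name from the list of things; names that differ only in an ending like _2 or _b are one class to them, and where a whole thing is asked for, a point or a joint stands for the part that bears it (a point fixed in the world has none). Each returns a list of dicts, best first, with "conf" (0 to 1); they miss things now and then, are a little off and sometimes report something else, mostly with a low value. They report only what shows in the picture. A call takes as long as a camera call. They do not tell look-alikes from the thing itself.
- cut_out(camera, query): "pixels" (480x640 bool, what is visible of it) and "box" ([centre column, centre row, width, height] in pixels, round what is visible of it).
The state is a dict: "time": time; "qpos": joint angles; "dq": joint speeds; "joint_efforts": joint torques, N m; "eef_pos": TCP position; "tcp_rot": TCP orientation; "contact_force": force on the tool from outside, world axes, zero at the start; "wrist_torque": the same for the moment, N m; "opening": opening from 0.0 (shut) to 1.0 (fully open).
Only numpy, scipy, OpenCV 4.12 (cv2) and the standard library are available. Lean on these libraries where they do the work, as an engineer would, in place of code of your own. Each camera call takes 0.05 s, during which the arm holds its last target.

TASK

First push the narrow tag that is captive on the rail all the way to the far end, away from the gap in the guard strip. Then hook the standing caddy onto the rail in the gap, let go of it there, and slide it along the rail, under the guard strip, until its middle is in line with the pointer; leave it hanging straight, with the tag still at the end. Do not move or tip the tin and the jars.

Things in the scene. Friction and masses are not known exactly. Their poses are not given: they have to be found in the camera images.
- rail_stand: Fixed steel stand; origin on the worktop under the middle of the rail; y runs along the rail, -x faces the robot. Rail: 12 mm round bar, axis 190 mm up, between posts (16 mm diameter, feet 85 x 36 mm) at y = +220 and -220 mm. A guard strip (16 mm wide, underside 21 and top 26 mm above the rail axis) covers it from the -220 post to y = +97 mm.
- gap (a point): Point on the rail's axis in the middle of the gap (stand y = +155 mm): the part of the rail between the guard strip's end (y = +97 mm) and the post at y = +220 mm, the only place where a hook can be put on or taken off. Axes as the stand's.
- tag (a joint): Where the captive tag is along the rail, in m: 0 = in the gap (stand y = +120 mm), growing towards stand -y, 0.305 = stopped at the far end (stand y = -185 mm). Slides with about 1 N of friction, stays where left, cannot come off.
- tag_tab (a point): Middle of the captive tag's push tab. The tag is a closed ring round the rail, 30 mm wide along it, with a plate hanging to 72 mm below the rail axis and an upright tab (8 mm thick, 20 mm wide along the rail, 38 mm tall) 35 mm in front (stand -x) of the rail axis; the tab's middle is 6 mm lower than the rail axis.
- pointer: Small steel clip, 22 x 12 x 9 mm, on top of the guard strip with a point to the robot; fixed. Origin at the middle of its underside, 26 mm above the rail axis; axes as the stand's.
- mark (a point): Point on the rail's axis straight below the pointer, axes as the stand's: where the caddy's hook has to be.
- caddy: Loose steel caddy, about 0.22 kg, standing upright: open box 56 (x) x 76 (y) x 50 mm tall; origin at the middle of its underside, z up, grip tab on its -x side, which faces the robot within half a radian. Two uprights at y = +-34 mm carry two hooks above the box. When hung, its y lies along the rail, its underside is 85 mm above the worktop, and a light push on its tab slides it.
- caddy_hook (a point): Seat point midway between the two hooks, 105 mm above the caddy's underside; lies on the rail's axis when hung. Each hook, 8 mm wide, opens downwards: inverted V seat, top 13 mm above this point, rear leg 12.5 mm behind it reaching 19 mm below it, front upright 12 mm before it. Put it on from the robot's side with this point 30 to 40 mm above the rail axis (box below, hooks above the rail), then lower.
- caddy_tab (a point): Middle of the caddy's upright grip tab: 8 mm thick (x), 24 mm wide (y), 37 mm tall (80 to 117 mm above the underside), 35 mm in front (-x) of the hook seat, free on both sides and above; pinch it across its 24 mm width from above.
- tin_a: Bystander: low round food tin, 75 mm diameter, 58 mm tall, loose; origin at the middle of its underside. It stands in the front row with the caddy; leave it alone.
- honey_jar: Bystander: round honey jar with a screw lid, 65 mm diameter, 100 mm tall, loose; origin at the middle of its underside. It stands in the front row with the caddy; leave it alone.
- spice_a: Bystander: slim spice jar with a screw lid, 45 mm diameter, 106 mm tall, loose; origin at the middle of its underside. It stands in the front row with the caddy; leave it alone.
Mind the look-alikes: they are no part of the job. What is shaped like the caddy but turquoise is not meant.

How it is judged:
By the outcome, as a careful person would: the job done as asked, in the order asked, and still so for the second after the job is handed in, with the robot touching nothing.
It also fails if it takes over 72 s, if anything falls off the work surface, if the arm or the gripper's body presses on something with over 40 N, if the wrist force passes 120 N, or if a joint passes its speed limit or range.

## Working session

There is one attempt and no reset: what is moved stays moved. The work goes in short steps, Python scripts to look and compute and a tool call to move; the robot and the scene stay as the last step left them, time stands still between calls to the robot, and variables do not carry over. Pictures are saved under pics/ and viewed, and the job is handed in when it is done.

Besides the shell and the picture viewer there is one more tool, called in YAML: its name, and indented under it one key for each argument. jog_arm: Moves the arm, as the interface text tells. Its arguments: {"type":"object","properties":{"commands":{"type":"string"},"gripper":{"type":"number"},"grip_force":{"type":"number"}},"required":["commands"]}

```bash
ls; mkdir -p pics; python3 - <<'E'
from plant import get_state, vision, ctrl, cut_out
import cv2,numpy as np,pickle
print(get_state())
for n in ("side","top","wrist"):
    d=vision.read_camera(n); pickle.dump(d,open(n+".pkl","wb"))
    cv2.imwrite(f"pics/{n}0.png",d["frame"][:,:,::-1])
    print(n,d["fx"],d["cx"],d["cy"],d["R"].round(3).tolist(),d["t"].round(3))
    for q in ("rail_stand","tag","pointer","caddy","tin_a","honey_jar","spice_a"):
        try:
            for r in cut_out(n,q)[:4]: print(n,q,round(r["conf"],2),np.round(r["box"]),r["pixels"].sum())
        except Exception as e: print(q,e)
E
```

```text
pics
{'time': 0.0, 'qpos': array([ 9.88981177e-01,  2.87197233e-01,  1.57819192e+00,  1.08768182e-05,
        1.27861893e+00, -1.50003620e-01]), 'dq': array([ 0.0011488 , -0.00098619, -0.00034777, -0.00099117, -0.00076962,
        0.00120943]), 'joint_efforts': array([-1.15980779e-04, -4.05969644e+01, -2.92630613e+01, -1.65320612e-04,
        5.71869925e-03, -5.66569810e-06]), 'eef_pos': array([0.28210052, 0.61248921, 0.22991807]), 'tcp_rot': array([ 2.14233631e-01,  9.76781702e-01, -1.12589646e-03, -4.36978767e-04]), 'contact_force': array([ 0.37045126, -0.25862782,  0.59319712]), 'wrist_torque': array([ 0.02176692, -0.01379334,  0.0431701 ]), 'opening': 1.0010860083911035}
side 550.9914750758423 327.447313717092 235.95726338575685 [[0.991, -0.137, -0.004], [-0.093, -0.654, -0.751], [0.1, 0.744, -0.66]] [-0.52   0.181  1.157]
side rail_stand 0.68 [355. 285.  73. 236.] 4234
side tag 0.74 [334. 225.  19.  38.] 357
side tag 0.71 [317. 390.  48.  59.] 1934
side pointer 0.49 [348. 219.  15.   7.] 51
side caddy 0.77 [290. 207.  29.  52.] 988
side caddy 0.69 [338. 189.  34.  48.] 570
side 
[... 340 characters left out ...]
nd 0.73 [336. 226. 224.  38.] 3463
top tag 0.48 [298. 228.  10.  14.] 132
top tag 0.47 [326. 218.   6.  14.] 76
top pointer 0.44 [323. 218.   8.  15.] 92
top caddy 0.95 [215. 266.  43.  31.] 978
top tin_a 0.55 [427. 268.  34.  30.] 912
top honey_jar 0.73 [359. 266.  32.  32.] 674
top spice_a 0.89 [291. 270.  18.  22.] 343
wrist 371.64829954431775 319.8519453738531 245.39250059491388 [[0.418, 0.909, 0.0], [0.872, -0.401, 0.281], [0.256, -0.117, -0.96]] [-0.675 -0.038  0.378]
wrist rail_stand 0.41 [141. 472.  28.  14.] 89
wrist tag 0.56 [  7. 456.   9.  27.] 138
wrist caddy 0.93 [140. 449.  57.  54.] 1864
wrist tin_a 0.45 [  6. 457.   8.  26.] 142
wrist honey_jar 0.17 [  6. 458.  10.  25.] 140
```

```bash
python3 - <<'E'
import cv2
s=cv2.imread("pics/side0.png"); cv2.imwrite("pics/s_c.png",cv2.resize(s[150:450,230:430],None,fx=2,fy=2,interpolation=cv2.INTER_CUBIC)); 
t=cv2.imread("pics/top0.png"); cv2.imwrite("pics/t_c.png",cv2.resize(t[190:310,180:460],None,fx=2.8,fy=2.8,interpolation=cv2.INTER_CUBIC))
E
```

```text
(no output)
```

View pics/side0.png

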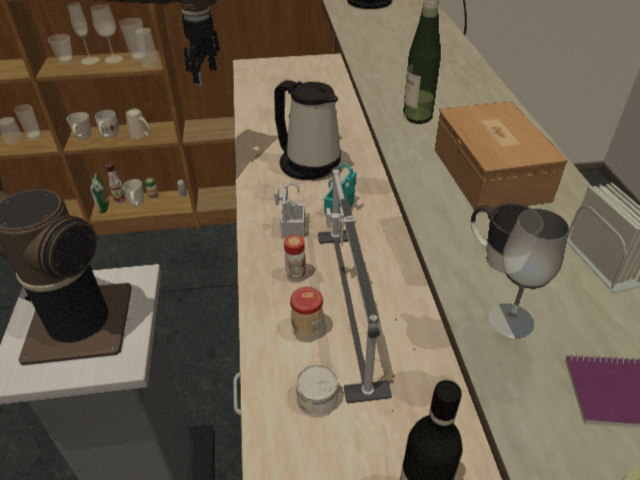

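View pics/top0.png

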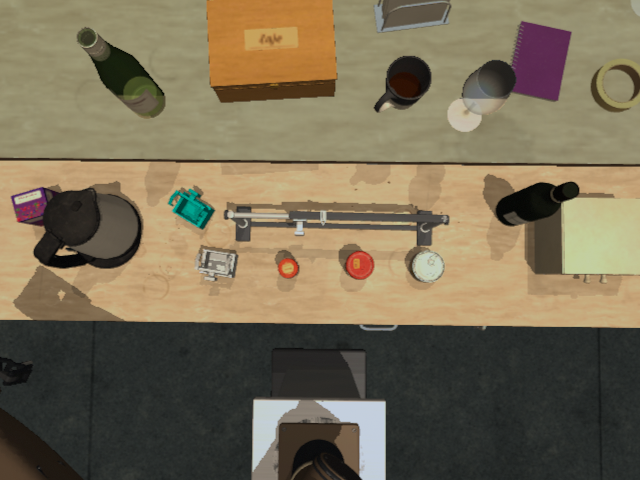

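```bash
sleep 1
```

```text
(no output)
```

View pics/s_c.png

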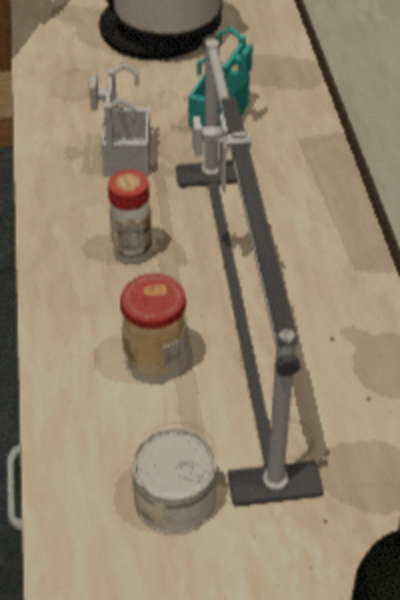

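View pics/t_c.png

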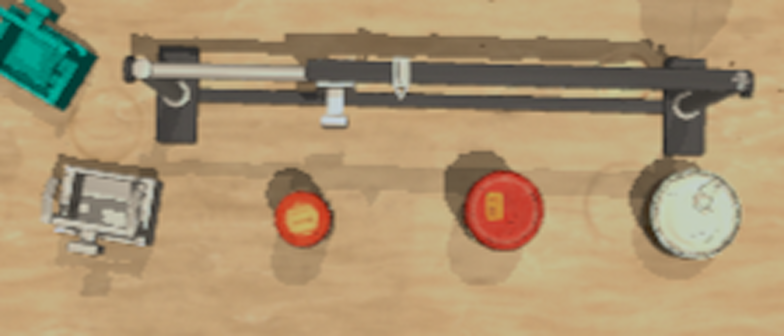

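Steel caddy is at top px (215,265) and side (290,210). The turquoise look-alike at top (192,208) and side (340,190) is not it. The tag is at top (299,228), with its tab just under the strip end. The pointer is at top (323,218). Next I measure these.

```bash
cat > h.py <<'E'
import numpy as np,cv2,pickle
def cloud(d):
    z=d["z_map"].astype(float); v,u=np.mgrid[0:480,0:640]
    P=np.stack([(u-d["cx"])/d["fx"]*z,(v-d["cy"])/d["fy"]*z,z],-1)
    W=(P-d["t"])@d["R"]; W[z<=0]=np.nan; return W
def proj(d,X):
    c=np.asarray(X)@d["R"].T+d["t"]; return np.stack([c[...,0]/c[...,2]*d["fx"]+d["cx"],c[...,1]/c[...,2]*d["fy"]+d["cy"]],-1)
E
python3 - <<'E'
from h import *
for n in ("top","side"):
    d=pickle.load(open(n+".pkl","rb")); W=cloud(d)
    X,Y,Z=W[...,0],W[...,1],W[...,2]
    # table
    m=(X>.4)&(X<.7)&(abs(Y)<.4)&(abs(Z)<.02); print(n,"table z",np.nanmedian(Z[m]))
    # strip: 
    m=(X>.45)&(X<.72)&(Y>-.3)&(Y<.3)&(Z>.205)&(Z<.222)
    if m.sum()>50:
        x,y=X[m],Y[m]
        for it in range(3):
            p=np.polyfit(y,x,1); r=abs(x-np.polyval(p,y)); k=r<.012; x,y=x[k],y[k]
        print("strip fit",p,len(x),y.min(),y.max(),np.percentile(y,[1,99]),"z",np.median(Z[m]))
    m=(X>.45)&(X<.72)&(Y>-.35)&(Y<.35)&(Z>.18)&(Z<.203)
    x,y=X[m],Y[m]; print("rail",len(x)); 
    if len(x)>20:
        for it in range(3):
            p=np.polyfit(y,x,1); r=abs(x-np.polyval(p,y)); k=r<.012; x,y=x[k],y[k]
        print(p,len(x),np.percentile(y,[0,1,99,100]))
    m=(Z>.222)&(Z<.24)&(X>.45)&(X<.7)&(abs(Y)<.3); print("pointer",m.sum(),W[m].mean(0) if m.any() else 0, [ (Y[m].min(),Y[m].max(),X[m].min(),X[m].max())] if m.any() else 0)
    for nm,(u0,u1,v0,v1) in {"top":{"tag":(288,308,220,240),"caddy":(190,242,245,285),"spice":(275,305,255,285),"honey":(340,380,248,285),"tin":(408,446,248,288)}, "side":{}}[n].items():
        w=W[v0:v1,u0:u1].reshape(-1,3); w=w[w[:,2]>.03]; print(nm,len(w),w.min(0).round(3),w.max(0).round(3),np.median(w,0).round(3))
    pickle.dump(W,open(n+"W.pkl","wb"))
E
```

```text
top table z -0.0001243426420799028
strip fit [0.03980045 0.6823092 ] 1241 -0.07599247580845582 0.29987861493590806 [-0.04873051  0.29698252] z 0.21877048842895008
rail 913Traceback (most recent call last):
  File "<stdin>", line 18, in <module>
    raise TypeError("expected non-empty vector for x")
TypeError: expected non-empty vector for x
```

```bash
python3 - <<'E'
from h import *
for n in ("top","side"):
    d=pickle.load(open(n+".pkl","rb")); W=cloud(d)
    X,Y,Z=W[...,0],W[...,1],W[...,2]
    box=(X>.42)&(X<.63)&(Y>-.3)&(Y<.24)
    for nm,lo,hi in (("strip",.205,.2195),("rail",.185,.203),("ptr",.222,.24)):
        m=box&(Z>lo)&(Z<hi); x,y,z=X[m],Y[m],Z[m]
        if len(x)<8: print(n,nm,len(x)); continue
        p=np.polyfit(y,x,1)
        for it in range(6):
            r=abs(x-np.polyval(p,y)); k=r<max(.012,.04-.01*it); x,y,z=x[k],y[k],z[k]
            if nm!="ptr" and len(x)>8: p=np.polyfit(y,x,1)
        if len(x): print(n,nm,m.sum(),len(x),"fit",p.round(4),"y",np.percentile(y,[0,2,98,100]).round(4),"x",x.min().round(3),x.max().round(3),"z",np.median(z).round(4), "mean",x.mean().round(4),y.mean().round(4))
    if n=="top":
      for nm,(u0,u1,v0,v1) in {"tag":(288,308,220,240),"caddy":(190,242,245,285),"spice":(275,305,255,285),"honey":(340,380,248,285),"tin":(408,446,248,288)}.items():
        w=W[v0:v1,u0:u1].reshape(-1,3); w=w[w[:,2]>.03]; print(nm,len(w),w.min(0).round(3),w.max(0).round(3),np.median(w,0).round(3))
E
```

```text
top strip 1181 1167 fit [0.0136 0.5691] y [-0.258  -0.2519  0.0589  0.0651] x 0.558 0.581 z 0.2159 mean 0.5677 -0.0978
top rail 563 485 fit [0.0312 0.5656] y [-0.2642 -0.2573  0.2009  0.2034] x 0.556 0.582 z 0.1951 mean 0.5688 0.1019
top ptr 18 18 fit [0.005  0.5686] y [-0.2378 -0.2185  0.0003  0.0016] x 0.561 0.575 z 0.2249 mean 0.5685 -0.0262
tag 154 [0.531 0.031 0.126] [0.561 0.06  0.207] [0.55  0.045 0.193]
caddy 581 [0.434 0.2   0.031] [0.507 0.283 0.122] [0.464 0.244 0.079]
spice 330 [0.441 0.051 0.036] [0.486 0.096 0.113] [0.463 0.071 0.106]
honey 664 [ 0.44  -0.12   0.032] [ 0.504 -0.056  0.106] [ 0.472 -0.088  0.099]
tin 863 [ 0.435 -0.287  0.031] [ 0.507 -0.213  0.064] [ 0.472 -0.249  0.055]
side strip 1139 1131 fit [0.0119 0.5677] y [-0.259  -0.2565  0.0575  0.0678] x 0.557 0.579 z 0.2161 mean 0.5663 -0.121
side rail 609 513 fit [0.0139 0.5651] y [-0.2656 -0.2645  0.1988  0.2049] x 0.554 0.578 z 0.1949 mean 0.5647 -0.0281
side ptr 18 18 fit [0.1001 0.5681] y [-0.0065 -0.0062 -0.0011 -0.0009] x 0.562 0.574 z 0.224 mean 0.5677 -0.0037
```

```bash
python3 - <<'E'
from h import *
for n in ("top","side"):
    d=pickle.load(open(n+".pkl","rb")); W=cloud(d); X,Y,Z=W[...,0],W[...,1],W[...,2]
    m=(X>.515)&(X<.545)&(Z>.19)&(Z<.215)&(abs(Y)<.15); print(n,"tab",m.sum(),W[m].mean(0).round(4),Y[m].min(),Y[m].max(),X[m].min(),X[m].max())
    # bright on strip = pointer
    g=d["frame"].max(-1).astype(int)
    m=(abs(X-.567)<.03)&(Y<.05)&(Y>-.23)&(Z>.21)&(Z<.235)&(g>130)
    ys=Y[m]; print("pointer bright",m.sum(),np.histogram(ys,bins=np.arange(-.23,.06,.02))[0]); k=abs(Y+.004)<.025; k&=m; print(W[k].mean(0).round(4),Y[k].min(),Y[k].max(),X[k].min(),X[k].max())
    # caddy parts
    c=(X>.40)&(X<.53)&(Y>.17)&(Y<.31)&(Z>.03)
    for lo,hi in ((.04,.056),(.108,.12),(.118,.14)):
        k=c&(Z>lo)&(Z<hi)
        if k.sum()>3:
            w=W[k]; print(lo,hi,k.sum(),w.mean(0).round(4),w.min(0).round(3),w.max(0).round(3))
            if k.sum()>20: print(cv2.minAreaRect((w[:,:2]*1000).astype(np.float32)))
    for h,v in((.1,0),): pass
    u0,v0=(180,240) if n=="top" else (265,170)
    cv2.imwrite(f"pics/cad_{n}.png",cv2.resize(d["frame"][v0:v0+60,u0:u0+70][:,:,::-1],None,fx=10,fy=10,interpolation=cv2.INTER_CUBIC))
    u0,v0=(280,200) if n=="top" else (310,200)
    cv2.imwrite(f"pics/ptr_{n}.png",cv2.resize(d["frame"][v0:v0+50,u0:u0+60][:,:,::-1],None,fx=10,fy=10,interpolation=cv2.INTER_CUBIC))
E
```

```text
top tab 49 [0.5361 0.0458 0.2007] 0.03613292430419112 0.054959933529596286 0.530563463867008 0.543296176066275
pointer bright 96 [ 0  0  0  0  4  0  0  0  3  2  0 84  0  3]
[ 0.5671 -0.0026  0.2198] -0.008717609459469196 0.0037135189529992974 0.5515647372622066 0.5806839811673479
0.04 0.056 245 [0.4761 0.2399 0.049 ] [0.442 0.201 0.04 ] [0.507 0.283 0.055]
((473.71337890625, 241.92523193359375), (77.82591247558594, 55.77082443237305), 81.2062759399414)
0.108 0.12 131 [0.4616 0.244  0.1133] [0.434 0.203 0.108] [0.492 0.281 0.12 ]
((461.09124755859375, 243.6884307861328), (77.25108337402344, 54.35664367675781), 83.30278015136719)
0.118 0.14 10 [0.4487 0.2422 0.1196] [0.437 0.206 0.118] [0.476 0.273 0.122]
side tab 65 [0.5352 0.0437 0.1974] 0.03338254871728179 0.05726141213645454 0.5297767487058643 0.5449462109413137
pointer bright 62 [ 0  0  0  0  0  0  0  0  0  0  0 62  0  0]
[ 0.5655 -0.0043  0.22  ] -0.008550510327805889 0.0021342794626622143 0.5497654069467528 0.578997210785145
0.04 0.056 246 [0.4729 0.2341 0.0479] [0.441 0.199 0.04 ] [0.504 0.284 0.056]
((471.97076416015625, 241.17938232421875), (82.44481658935547, 55.89323425292969), 80.75406646728516)
0.108 0.12 105 [0.4592 0.2418 0.1134] [0.433 0.201 0.108] [0.491 0.281 0.12 ]
((458.7375793457031, 244.44046020507812), (82.13211822509766, 52.32135009765625), 78.05730438232422)
0.118 0.14 13 [0.448  0.2488 0.119 ] [0.433 0.209 0.118] [0.476 0.277 0.121]
```

View pics/cad_top.png

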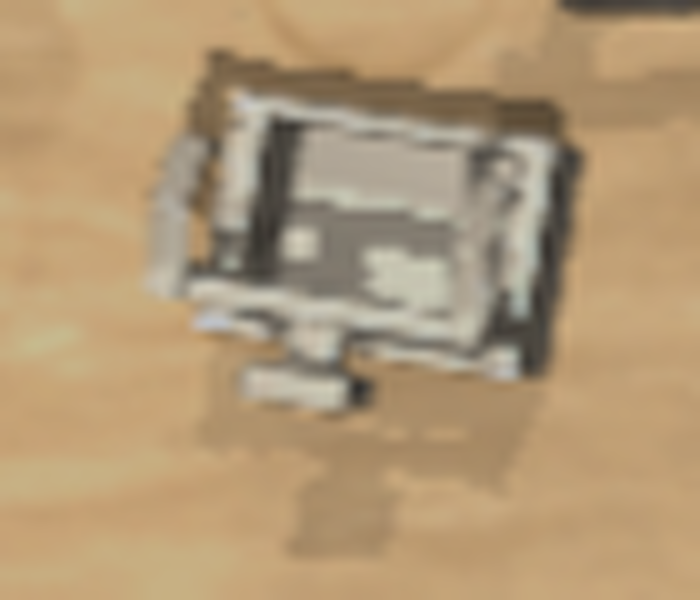

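View pics/ptr_top.png

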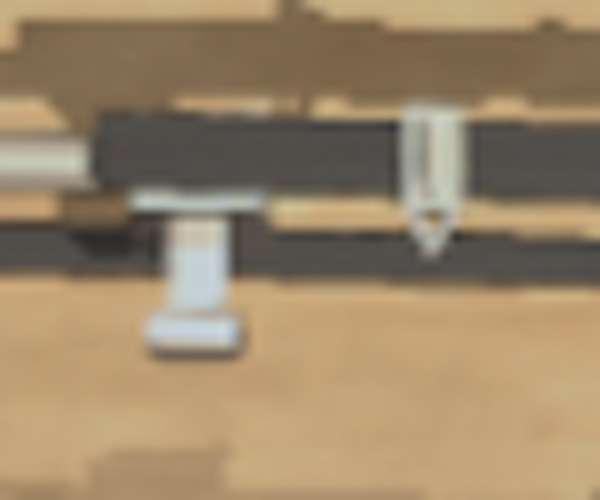

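jog_arm:
  commands: "0.02 -0.06 0.06 0 0 0.1; 0.03 -0.12 0.06 0 0 0.2; 0.048 -0.193 0.06 0 0 0.29; 0.07 -0.25 0.06 0 0 0.29; 0.09 -0.31 0.06 0 0 0.29; 0.118 -0.373 0.06 0 0 0.29; 0.118 -0.373 0.06 0 0 0.29; 0.118 -0.373 0.06 0 0 0.29; 0.118 -0.373 0.06 0 0 0.29; 0.118 -0.373 0.06 0 0 0.29"
  gripper: 0

```text
time: 2.45
eef_pos: [0.4, 0.241, 0.2913]
tcp_rot: [0.07, 0.998, 0.0, -0.0]
contact_force: [0.4, 0.2, -0.1]
opening: 0.003
```

```bash
python3 - <<'E'
from plant import get_state, vision
import cv2,pickle
print(get_state()['eef_pos'],get_state()['tcp_rot'],get_state()['time'])
d=vision.read_camera("wrist"); pickle.dump(d,open("wrist1.pkl","wb")); cv2.imwrite("pics/wrist1.png",d["frame"][:,:,::-1])
E
```

```text
[0.40002556 0.24099961 0.2913251 ] [ 6.99586254e-02  9.97549883e-01  1.07796437e-04 -9.76893867e-05] 2.45
```

View pics/wrist1.png

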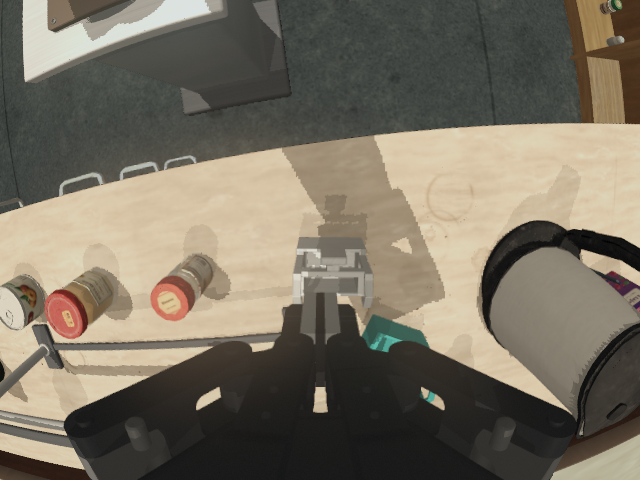

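```bash
cat >> h.py <<'E'
def fcloud(d):
    z=d["z_map"].astype(float); v,u=np.mgrid[0:480,0:640]
    a=(u-d["cx"])/d["fx"]; b=(v-d["cy"])/d["fy"]; r=np.hypot(a,b)+1e-9; k=np.tan(r)/r
    P=np.stack([a*k*z,b*k*z,z],-1); W=(P-d["t"])@d["R"]; W[(z<=0)|(r>1.4)]=np.nan; return W
E
python3 - <<'E'
from h import *
d=pickle.load(open("wrist1.pkl","rb")); W=fcloud(d); X,Y,Z=W[...,0],W[...,1],W[...,2]
m=(abs(Z)<.01)&(X>.4)&(X<.6)&(abs(Y)<.4); print("table",np.nanmedian(Z[m]))
m=(X>.40)&(X<.452)&(Y>.2)&(Y<.3)&(Z>.075)&(Z<.125); w=W[m]; print(m.sum(),w.mean(0).round(4),w.min(0).round(4),w.max(0).round(4)); print(cv2.minAreaRect((w[:,:2]*1000).astype(np.float32)))
v,u=np.where(m);print(u.min(),u.max(),v.min(),v.max())
m=(X>.42)&(X<.52)&(Y>.17)&(Y<.3)&(Z>.042)&(Z<.055); w=W[m]; print(m.sum(),w.min(0),w.max(0),cv2.minAreaRect((w[:,:2]*1000).astype(np.float32)))
cv2.imwrite("pics/w1c.png",cv2.resize(d["frame"][180:320,270:400][:,:,::-1],None,fx=4,fy=4,interpolation=cv2.INTER_CUBIC))
E
```

```text
table -0.0002839333639550848
754 [0.4415 0.2387 0.1039] [0.4328 0.2075 0.0757] [0.452  0.2599 0.1186]
((442.3832092285156, 233.68295288085938), (19.215545654296875, 52.459720611572266), 0.08180554211139679)
292 346 247 277
744 [0.44129139 0.20610682 0.04203001] [0.50625581 0.28340515 0.05499833] ((473.9048156738281, 243.38363647460938), (74.25750732421875, 56.90901565551758), 82.7619400024414)
```

View pics/w1c.png

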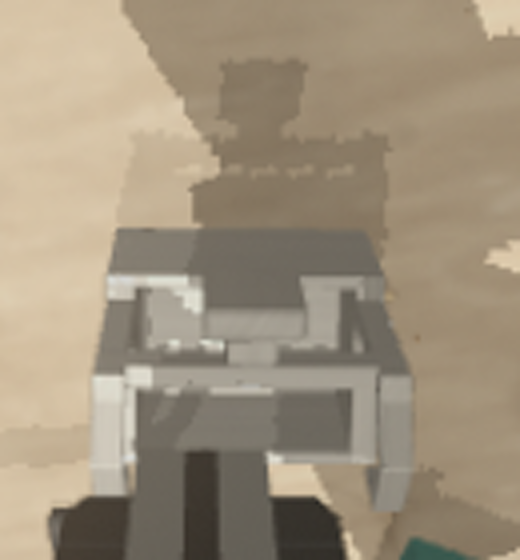

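```bash
python3 - <<'E'
from h import *
d=pickle.load(open("wrist1.pkl","rb")); W=fcloud(d)
for v in range(244,266,2): print(v,[tuple((W[v,u]*1000).round().astype(int)) for u in (318,321,324,333,342,345,348)])
E
```

```text
244 [(np.int64(445), np.int64(233), np.int64(32)), (np.int64(446), np.int64(236), np.int64(31)), (np.int64(446), np.int64(239), np.int64(33)), (np.int64(447), np.int64(249), np.int64(32)), (np.int64(449), np.int64(260), np.int64(31)), (np.int64(449), np.int64(263), np.int64(32)), (np.int64(450), np.int64(266), np.int64(32))]
246 [(np.int64(445), np.int64(233), np.int64(40)), (np.int64(445), np.int64(236), np.int64(42)), (np.int64(446), np.int64(239), np.int64(41)), (np.int64(447), np.int64(249), np.int64(41)), (np.int64(449), np.int64(259), np.int64(40)), (np.int64(449), np.int64(262), np.int64(39)), (np.int64(449), np.int64(266), np.int64(41))]
248 [(np.int64(445), np.int64(233), np.int64(49)), (np.int64(433), np.int64(238), np.int64(90)), (np.int64(433), np.int64(240), np.int64(90)), (np.int64(435), np.int64(249), np.int64(89)), (np.int64(436), np.int64(258), np.int64(89)), (np.int64(449), np.int64(262), np.int64(50)), (np.int64(449), np.int64(265), np.int64(48))]
250 [(np.int64(447), np.int64(233), np.int64(49)), (np.int64(433), np.int64(238), np.int64(96)), (np.int64(433), np.int
[... 1817 characters left out ...]
int64(478), np.int64(265), np.int64(5))]
262 [(np.int64(476), np.int64(228), np.int64(4)), (np.int64(438), np.int64(237), np.int64(116)), (np.int64(438), np.int64(240), np.int64(117)), (np.int64(440), np.int64(248), np.int64(117)), (np.int64(440), np.int64(256), np.int64(117)), (np.int64(441), np.int64(258), np.int64(117)), (np.int64(480), np.int64(265), np.int64(5))]
264 [(np.int64(478), np.int64(228), np.int64(4)), (np.int64(440), np.int64(237), np.int64(117)), (np.int64(440), np.int64(239), np.int64(117)), (np.int64(441), np.int64(247), np.int64(118)), (np.int64(442), np.int64(255), np.int64(118)), (np.int64(443), np.int64(258), np.int64(117)), (np.int64(483), np.int64(264), np.int64(4))]
```

jog_arm:
  commands: "0.05 -0.05 0 0 0 0.128; 0.09 -0.1 0 0 0 0.128; 0.134 -0.153 0 0 0 0.128; 0.134 -0.153 -0.01 0 0 0.128; 0.134 -0.153 -0.06 0 0 0.128; 0.134 -0.153 -0.1 0 0 0.128; 0.134 -0.153 -0.119 0 0 0.128; 0.134 -0.153 -0.119 0 0 0.128; 0.134 -0.153 -0.119 0 0 0.128"

```text
time: 3.62
eef_pos: [0.5356, 0.0875, 0.1743]
tcp_rot: [0.007, 1.0, -0.0, 0.002]
contact_force: [0.5, 0.7, 0.8]
opening: -0.002
```

```bash
python3 - <<'E'
from plant import get_state, vision
import cv2
a=vision.read_camera("side")["frame"][170:270,260:400]; b=vision.read_camera("top")["frame"][170:270,240:380]
import numpy as np
cv2.imwrite("pics/c2.png",cv2.resize(np.hstack([a,b])[:,:,::-1],None,fx=2.8,fy=2.8))
E
```

```text
(no output)
```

View pics/c2.png

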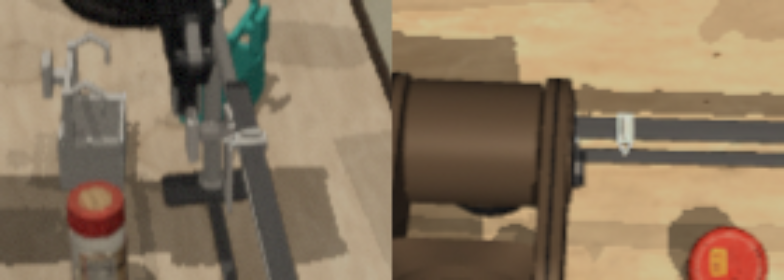

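jog_arm:
  commands: "0 -0.015 -0.002 0 0 0; 0 -0.03 -0.002 0 0 0; 0 -0.05 -0.002 0 0 0; -0.001 -0.07 -0.002 0 0 0; -0.001 -0.09 -0.002 0 0 0; -0.002 -0.11 -0.002 0 0 0; -0.002 -0.13 -0.002 0 0 0; -0.002 -0.15 -0.002 0 0 0; -0.003 -0.17 -0.002 0 0 0; -0.003 -0.19 -0.002 0 0 0; -0.003 -0.21 -0.002 0 0 0; -0.003 -0.225 -0.002 0 0 0; -0.003 -0.235 -0.002 0 0 0; -0.003 -0.24 -0.002 0 0 0; -0.003 -0.245 -0.002 0 0 0; -0.003 -0.25 -0.002 0 0 0; -0.003 -0.255 -0.002 0 0 0; -0.003 -0.258 -0.002 0 0 0; -0.003 -0.26 -0.002 0 0 0"

```text
time: 6.1
eef_pos: [0.5315, -0.1731, 0.1703]
tcp_rot: [0.007, 1.0, 0.0, -0.0]
contact_force: [-0.3, 0.1, -0.1]
opening: -0.004
```

jog_arm:
  commands: "0 -0.003 0 0 0 0; 0 -0.006 0 0 0 0; 0 -0.009 0 0 0 0; 0 -0.012 0 0 0 0; 0 -0.015 0 0 0 0; 0 -0.015 0 0 0 0"

```text
time: 6.85
eef_pos: [0.5317, -0.1885, 0.1705]
tcp_rot: [0.007, 1.0, -0.0, 0.0]
contact_force: [-0.4, -0.7, 0.3]
opening: -0.001
```

```bash
python3 - <<'E'
from plant import get_state, vision
import cv2
a=vision.read_camera("side")["frame"][200:420,280:420]
cv2.imwrite("pics/c3.png",cv2.resize(a[:,:,::-1],None,fx=2.7,fy=2.7))
E
```

```text
(no output)
```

View pics/c3.png

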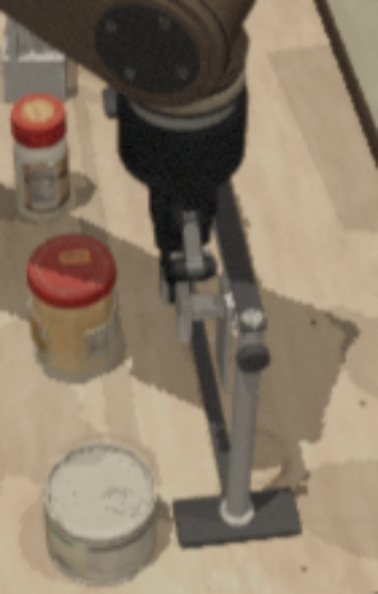

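jog_arm:
  commands: "0 -0.002 0 0 0 0; 0 -0.004 0 0 0 0; 0 -0.006 0 0 0 0; 0 -0.008 0 0 0 0; 0 -0.008 0 0 0 0"

```text
time: 7.52
eef_pos: [0.5316, -0.1908, 0.1706]
tcp_rot: [0.007, 1.0, 0.006, -0.0]
contact_force: [-0.6, 15.9, 5.8]
opening: -0.0
```

jog_arm:
  commands: "0 0.01 0 0 0 0; 0 0.03 0 0 0 0; 0 0.03 0.06 0 0 0; 0 0.03 0.12 0 0 0; -0.03 0.09 0.12 0 0 -0.06; -0.05 0.15 0.12 0 0 -0.125; -0.05 0.21 0.12 0 0 -0.125; -0.06 0.27 0.12 0 0 -0.125; -0.07 0.33 0.12 0 0 -0.125; -0.09 0.39 0.12 0 0 -0.125; -0.092 0.443 0.1 0 0 -0.125; -0.092 0.443 0.05 0 0 -0.125; -0.092 0.443 0.05 0 0 -0.125; -0.092 0.443 0.05 0 0 -0.125"
  gripper: 65

```text
time: 9.28
eef_pos: [0.4403, 0.2468, 0.2218]
tcp_rot: [0.07, 0.998, 0.0, 0.001]
contact_force: [0.3, 0.1, 0.7]
opening: 0.649
```

```bash
python3 - <<'E'
from plant import get_state, vision
import cv2,pickle
print(get_state()['eef_pos'],get_state()['tcp_rot'],get_state()['time'])
d=vision.read_camera("wrist"); pickle.dump(d,open("wrist2.pkl","wb"))
s=vision.read_camera("side"); pickle.dump(s,open("side2.pkl","wb"))
import numpy as np
a=cv2.resize(d["frame"][150:400,180:460],None,fx=2,fy=2); 
cv2.imwrite("pics/c4.png",a[:,:,::-1]); cv2.imwrite("pics/c4s.png",cv2.resize(s["frame"][160:420,250:420],None,fx=2.3,fy=2.3)[:,:,::-1])
E
```

```text
[0.44031324 0.24679362 0.22182489] [6.97060346e-02 9.97567072e-01 1.53821370e-04 9.91104011e-04] 9.275
```

View pics/c4.png

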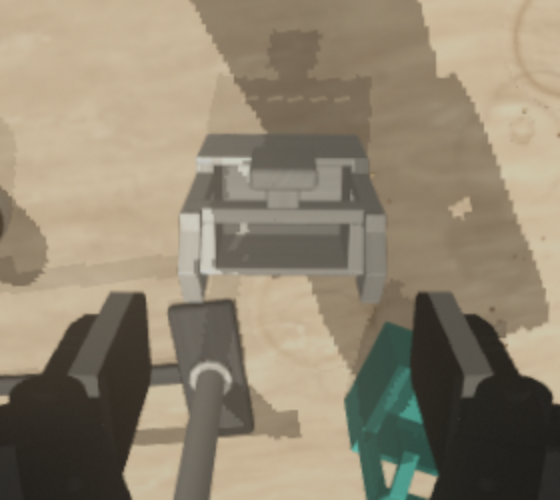

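View pics/c4s.png

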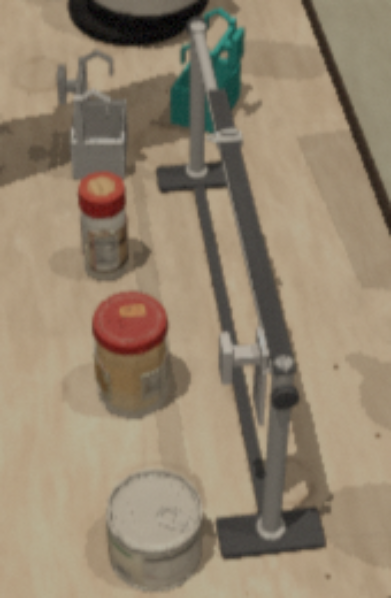

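jog_arm:
  commands: "-0.001 0.0005 -0.05 0 0 0; -0.001 0.0005 -0.09 0 0 0; -0.001 0.0005 -0.12 0 0 0; -0.001 0.0005 -0.14 0 0 0; -0.001 0.0005 -0.14 0 0 0; -0.001 0.0005 -0.14 0 0 0"

```text
time: 10.12
eef_pos: [0.4402, 0.2477, 0.0824]
tcp_rot: [0.07, 0.998, 0.001, 0.002]
contact_force: [-0.6, -0.6, 0.5]
opening: 0.651
```

jog_arm:
  commands: "0 0 0 0 0 0; 0 0 0 0 0 0; 0 0 0 0 0 0; 0 0 0 0 0 0; 0 0 0 0 0 0; 0 0 0 0 0 0"
  gripper: 10
  grip_force: 50

```text
time: 10.88
eef_pos: [0.4393, 0.248, 0.0817]
tcp_rot: [0.069, 0.998, 0.0, 0.001]
contact_force: [-1.0, 0.5, 6.1]
opening: 0.271
```

jog_arm:
  commands: "0 0 0.02 0 0 0; 0 0 0.05 0 0 0; 0 0 0.08 0 0 0; 0 0 0.11 0 0 0; 0 0 0.125 0 0 0; 0 0 0.125 0 0 0.06; 0 0 0.125 0 0 0.125; 0 0 0.125 0 0 0.125; 0 0 0.125 0 0 0.125"

```text
time: 12.0
eef_pos: [0.438, 0.2474, 0.2045]
tcp_rot: [0.007, 1.0, -0.0, -0.001]
contact_force: [-0.2, -0.4, -1.4]
opening: 0.273
```

```bash
cat > look.py <<'E'
import sys,cv2,pickle
from plant import get_state, vision
tag=sys.argv[1]
for a in sys.argv[2:]:
    n,u0,u1,v0,v1=a.split(","); d=vision.read_camera(n); pickle.dump(d,open(f"{n}_{tag}.pkl","wb"))
    c=d["frame"][int(v0):int(v1),int(u0):int(u1)][:,:,::-1]; f=min(790/c.shape[1],590/c.shape[0])
    cv2.imwrite(f"pics/{n}_{tag}.png",cv2.resize(c,None,fx=f,fy=f,interpolation=cv2.INTER_CUBIC))
s=get_state(); print(s["time"],s["eef_pos"].round(4),s["tcp_rot"].round(4),s["contact_force"].round(1),s["opening"])
E
python3 look.py lift side,240,420,150,310 wrist,0,640,0,480
```

```text
12.1 [0.4383 0.2475 0.2049] [ 7.2e-03  1.0e+00 -1.0e-04 -4.0e-04] [-0.7  0.1 -0.8] 0.27157746634771646
```

View pics/side_lift.png

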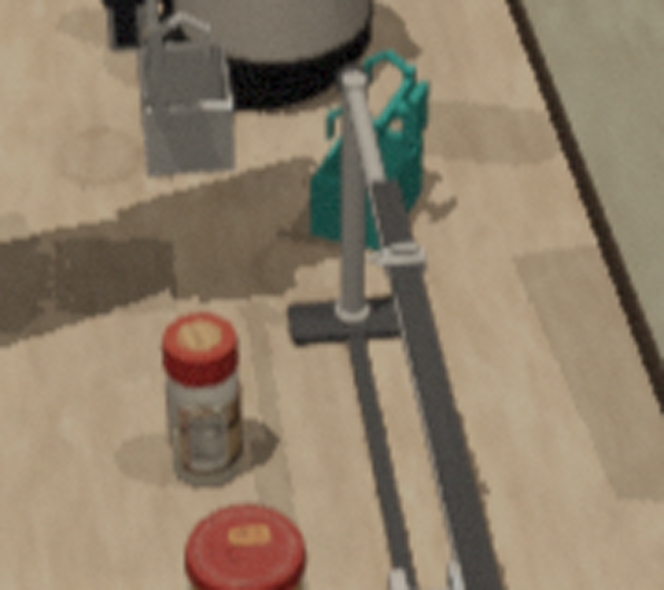

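View pics/wrist_lift.png

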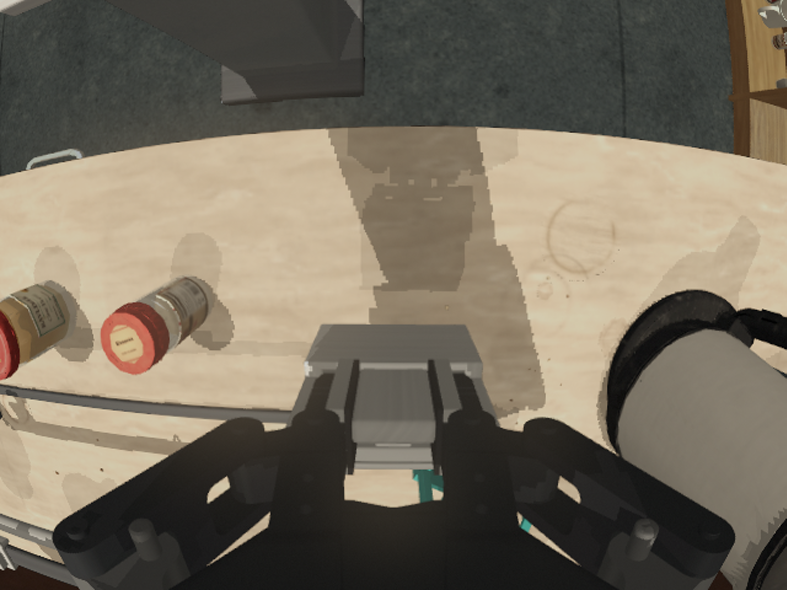

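```bash
python3 - <<'E'
from h import *
d=pickle.load(open("side_lift.pkl","rb")); W=cloud(d); X,Y,Z=W[...,0],W[...,1],W[...,2]
m=(X>.42)&(X<.52)&(abs(Y-.209)<.012)&(Z>.1); w=W[m]; print(m.sum(),w.min(0).round(4),w.max(0).round(4))
for a in np.arange(.43,.52,.008):
    k=abs(w[:,0]-a)<.004
    if k.sum(): print(a.round(3),k.sum(),w[k,2].min().round(4),w[k,2].max().round(4),w[k,1].mean().round(4))
E
```

```text
1917 [0.4201 0.1971 0.122 ] [0.4982 0.221  0.5043]
0.43 224 0.2197 0.5043 0.2114
0.438 218 0.2266 0.5036 0.2103
0.446 273 0.1221 0.5001 0.2111
0.454 264 0.1228 0.4978 0.2116
0.462 191 0.122 0.495 0.2096
0.47 187 0.125 0.4908 0.204
0.478 206 0.1243 0.4876 0.2048
0.486 166 0.124 0.479 0.2072
0.494 79 0.1221 0.4637 0.2087
0.502 1 0.1578 0.1578 0.2104
```

jog_arm:
  commands: "0 -0.03 0 0 0 0; 0 -0.06 0 0 0 0; 0 -0.09 0 0 0 0; 0 -0.115 0 0 0 0; 0 -0.123 0 0 0 0; 0.02 -0.123 0 0 0 0; 0.04 -0.123 0 0 0 0; 0.055 -0.123 0 0 0 0; 0.055 -0.123 0 0 0 0; 0.055 -0.123 0 0 0 0"

```text
time: 13.35
eef_pos: [0.4929, 0.1248, 0.205]
tcp_rot: [0.007, 1.0, 0.0, -0.001]
contact_force: [-0.5, -0.0, -2.3]
opening: 0.274
```

```bash
python3 look.py pre side,240,420,150,310; python3 - <<'E'
from h import *
d=pickle.load(open("side_pre.pkl","rb")); W=cloud(d); X,Y,Z=W[...,0],W[...,1],W[...,2]
m=(X>.535)&(X<.6)&(Y>.06)&(Y<.19)&(Z>.185)&(Z<.2); print("rail",W[m].mean(0),np.polyfit(Y[m],X[m],1) ,Z[m].max())
m=(X>.49)&(X<.56)&(Y>.06)&(Y<.19)&(Z>.2)&(Z<.26); w=W[m]; print("hooks?",len(w),w.min(0).round(3),w.max(0).round(3))
E
```

```text
13.4 [0.4928 0.1248 0.2051] [ 6.7e-03  1.0e+00  0.0e+00 -5.0e-04] [-0.8 -0.  -2.4] 0.2704106653585746
rail [0.56865129 0.13806103 0.19501207] [0.03199799 0.56423362] 0.19980613340388956
hooks? 305 [0.49  0.079 0.201] [0.543 0.164 0.26 ]
```

View pics/side_pre.png

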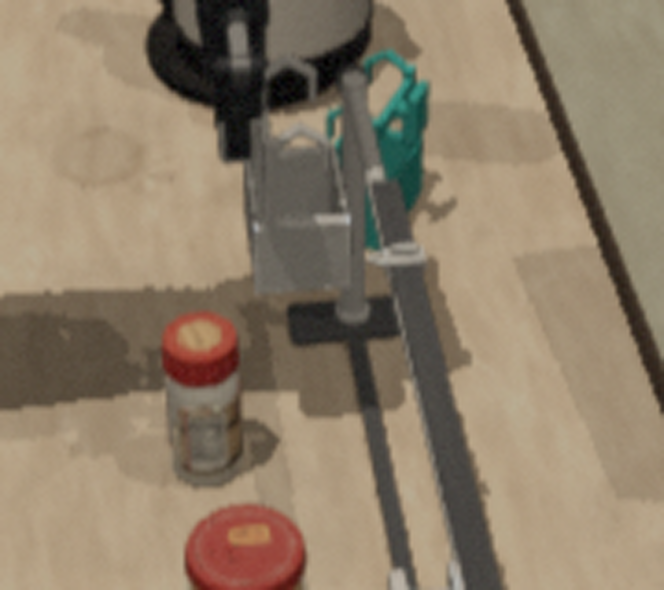

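jog_arm:
  commands: "0.01 0 0 0 0 0; 0.02 0 0 0 0 0; 0.03 0 0 0 0 0; 0.04 0 0 0 0 0; 0.0415 0 0 0 0 0; 0.0415 0 0 0 0 0; 0.0415 0 0 0 0 0"

```text
time: 14.28
eef_pos: [0.5347, 0.1246, 0.2052]
tcp_rot: [0.007, 1.0, -0.0, -0.0]
contact_force: [-0.0, -0.3, -3.3]
opening: 0.269
```

```bash
python3 look.py above side,260,400,150,260; python3 - <<'E'
from h import *
d=pickle.load(open("side_above.pkl","rb")); W=cloud(d); X,Y,Z=W[...,0],W[...,1],W[...,2]
# near hook (y about .09)
m=(X>.535)&(X<.6)&(Y>.074)&(Y<.1)&(Z>.2)&(Z<.26); w=W[m]
for z in np.arange(.202,.25,.004):
    k=abs(w[:,2]-z)<.002
    if k.sum(): print(z.round(3),k.sum(),w[k,0].min().round(4),w[k,0].max().round(4),w[k,1].mean().round(3))
E
```

```text
14.325 [0.5347 0.1246 0.2053] [ 6.8e-03  1.0e+00 -0.0e+00 -1.0e-04] [-0.1  0.2 -2.1] 0.2701477233135376
0.202 5 0.5473 0.5535 0.086
0.206 9 0.5471 0.5535 0.086
0.21 8 0.5476 0.5804 0.087
0.214 11 0.5386 0.5836 0.089
0.218 14 0.5363 0.5806 0.09
0.222 14 0.5364 0.5828 0.09
0.226 13 0.5366 0.5825 0.089
0.23 22 0.5365 0.5829 0.089
0.234 29 0.5497 0.5803 0.088
0.238 21 0.536 0.5723 0.09
0.242 3 0.5367 0.5658 0.095
```

View pics/side_above.png

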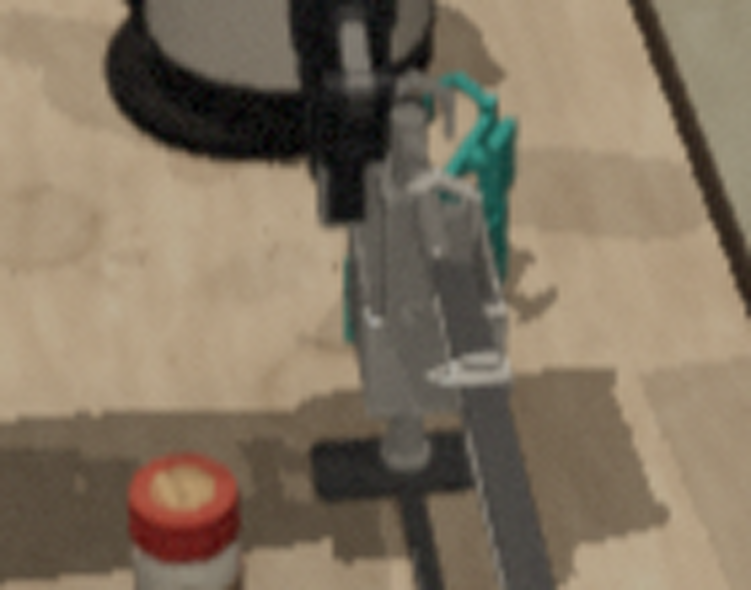

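jog_arm:
  commands: "0.001 0 -0.008 0 0 0; 0.001 0 -0.016 0 0 0; 0.001 0 -0.024 0 0 0; 0.001 0 -0.030 0 0 0; 0.001 0 -0.034 0 0 0; 0.001 0 -0.036 0 0 0; 0.001 0 -0.036 0 0 0; 0.001 0 -0.036 0 0 0"

```text
time: 15.32
eef_pos: [0.5362, 0.1246, 0.1697]
tcp_rot: [0.007, 1.0, 0.0, 0.0]
contact_force: [-0.8, -0.3, -2.1]
opening: 0.273
```

jog_arm:
  commands: "0 0 -0.001 0 0 0; 0 0 -0.002 0 0 0; 0 0 -0.003 0 0 0; 0 0 -0.003 0 0 0"

```text
time: 15.82
eef_pos: [0.5367, 0.1245, 0.1672]
tcp_rot: [0.007, 1.0, -0.0, 0.001]
contact_force: [1.4, 0.3, 1.4]
opening: 0.269
```

```bash
python3 look.py low side,260,400,150,260
```

```text
15.875 [0.5367 0.1245 0.1672] [ 6.9e-03  1.0e+00 -1.0e-04  1.1e-03] [ 0.1 -0.4  1.2] 0.2731084683054057
```

View pics/side_low.png

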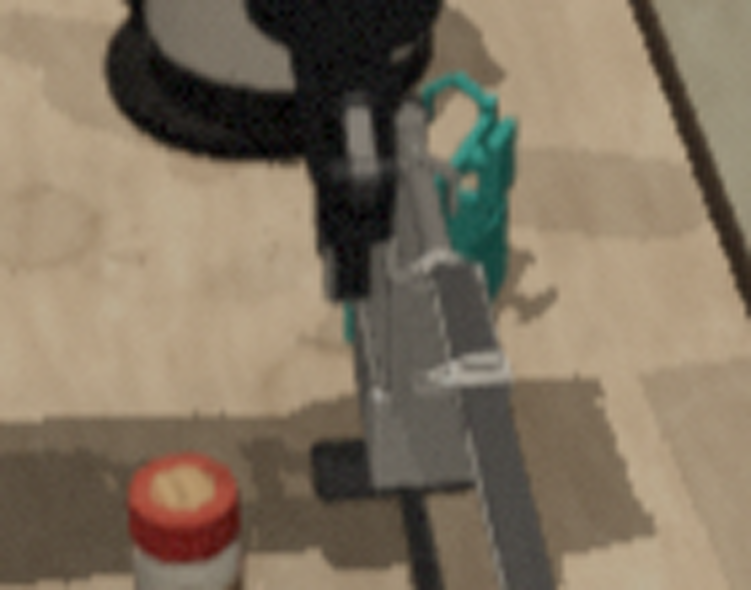

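jog_arm:
  commands: "0 0 0 0 0 0; 0 0 0 0 0 0; 0 0 0 0 0 0; 0 0 0 0 0 0; 0 0 0 0 0 0; 0 0 0 0 0 0"
  gripper: 50

```text
time: 16.62
eef_pos: [0.5359, 0.1245, 0.1663]
tcp_rot: [0.007, 1.0, -0.0, -0.0]
contact_force: [0.1, -0.6, -0.6]
opening: 0.503
```

```bash
python3 look.py rel side,260,400,150,260 wrist,160,480,150,390;  python3 - <<'E'
from h import *
d=pickle.load(open("side_rel.pkl","rb")); W=cloud(d); X,Y,Z=W[...,0],W[...,1],W[...,2]
m=(X>.53)&(X<.62)&(abs(Y-.086)<.008)&(Z>.07)&(Z<.14); w=W[m]; print(m.sum(),w.min(0).round(4),w.max(0).round(4))
for a in np.arange(.535,.61,.008):
    k=abs(w[:,0]-a)<.004
    if k.sum(): print(a.round(3),k.sum(),w[k,2].min().round(4),w[k,2].max().round(4),w[k,1].mean().round(4))
E
```

```text
16.725 [0.5359 0.1246 0.1663] [ 0.0069  1.     -0.     -0.    ] [ 0.3 -0.3 -0.4] 0.4955184197673191
300 [0.5434 0.0824 0.0843] [0.5988 0.0939 0.1387]
0.543 28 0.0856 0.1348 0.0877
0.551 77 0.0843 0.1387 0.0869
0.559 69 0.0882 0.1383 0.0868
0.567 64 0.0858 0.1386 0.087
0.575 53 0.0849 0.1358 0.0863
0.583 5 0.0873 0.098 0.0877
0.599 4 0.1178 0.1306 0.0873
```

View pics/side_rel.png

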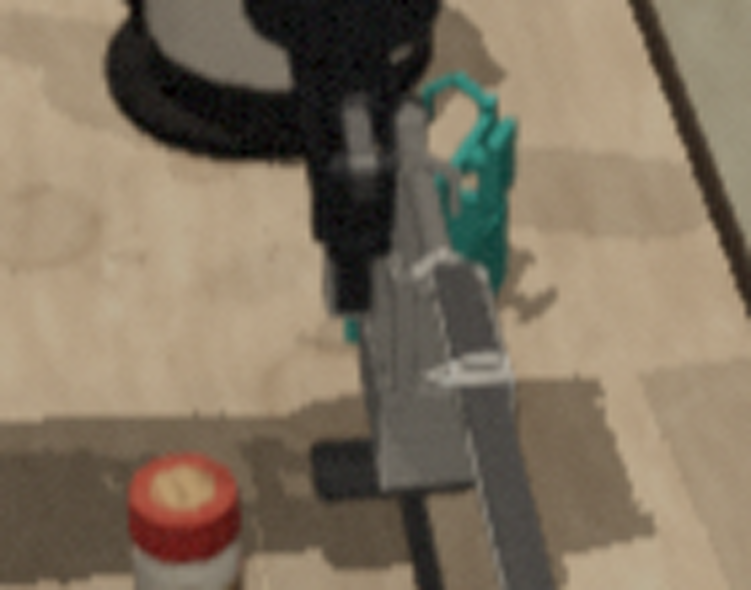

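View pics/wrist_rel.png

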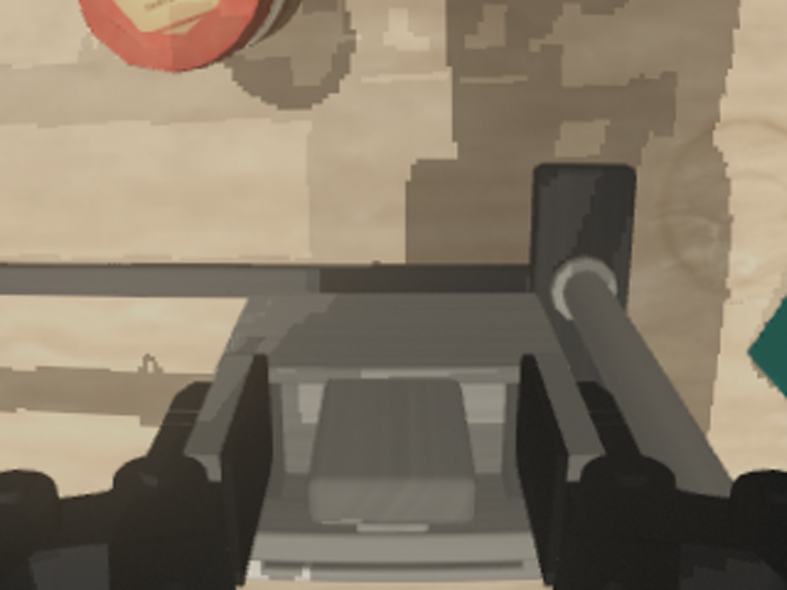

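jog_arm:
  commands: "0 -0.005 0.002 0 0 0; 0 -0.01 0.002 0 0 0; 0 -0.016 0.002 0 0 0; 0 -0.023 0.002 0 0 0; 0 -0.03 0.002 0 0 0; -0.001 -0.037 0.002 0 0 0; -0.001 -0.044 0.002 0 0 0; -0.001 -0.051 0.002 0 0 0; -0.001 -0.058 0.002 0 0 0; -0.001 -0.065 0.002 0 0 0; -0.001 -0.072 0.002 0 0 0; -0.001 -0.079 0.002 0 0 0; -0.001 -0.086 0.002 0 0 0; -0.001 -0.093 0.002 0 0 0; -0.001 -0.1 0.002 0 0 0; -0.001 -0.107 0.002 0 0 0; -0.001 -0.113 0.002 0 0 0; -0.001 -0.118 0.002 0 0 0; -0.001 -0.121 0.002 0 0 0; -0.001 -0.121 0.002 0 0 0"

```text
time: 19.23
eef_pos: [0.5351, 0.0031, 0.1684]
tcp_rot: [0.007, 1.0, -0.0, 0.0]
contact_force: [-0.4, 0.0, -0.3]
opening: 0.503
```

```bash
python3 look.py sl1 side,270,410,170,290 wrist,160,480,150,390
```

```text
19.325 [0.5351 0.0033 0.1685] [ 6.9e-03  1.0e+00 -3.0e-04  3.0e-04] [-0.2  0.2 -0.1] 0.5037186332545741
```

View pics/side_sl1.png

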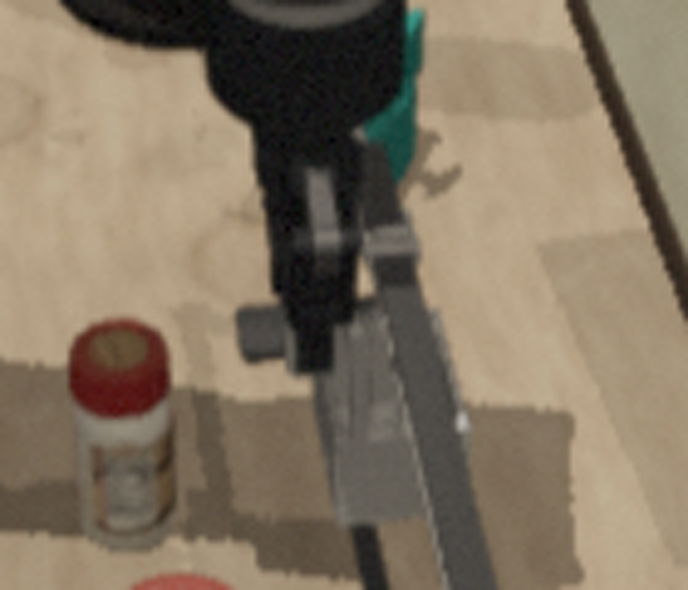

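View pics/wrist_sl1.png

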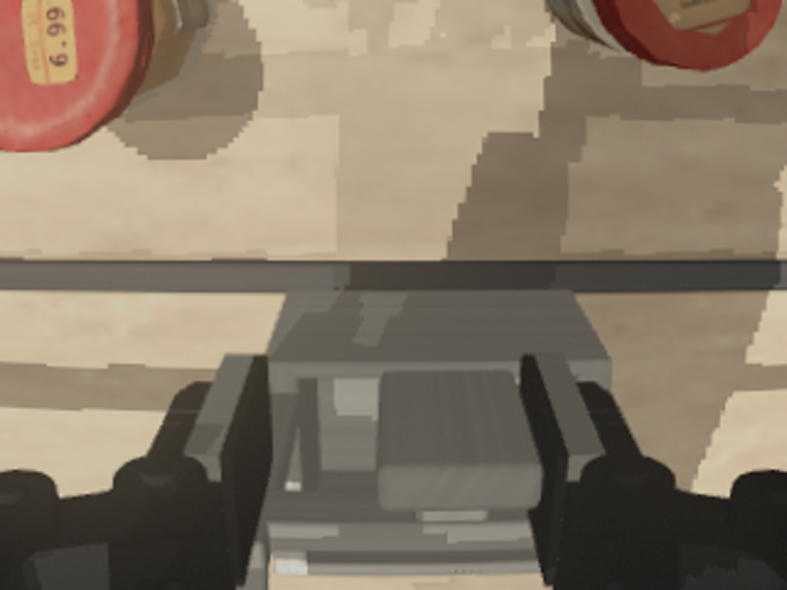

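```bash
cat > meas.py <<'E'
from h import *; import sys
t=sys.argv[1]
d=pickle.load(open(f"wrist_{t}.pkl","rb")); W=fcloud(d); X,Y,Z=W[...,0],W[...,1],W[...,2]
m=(X>.52)&(X<.55)&(Z>.16)&(Z<.197)&(abs(Y)<.2)
rows=[]
for v in range(0,480):
    w=W[v][m[v]]
for nm,mm in (("tabtop/face",(X>.522)&(X<.545)&(Z>.17)&(Z<.206)&(Y>-.05)&(Y<.17)),("boxfront",(X>.534)&(X<.55)&(Z>.09)&(Z<.133)&(Y>-.08)&(Y<.2))):
    v,u=np.where(mm); 
    for vv in np.unique(v)[::3]:
        y=np.sort(Y[vv][mm[vv]]); x=X[vv][mm[vv]]; 
        print(nm,vv,len(y),y.min().round(4),y.max().round(4),((y.min()+y.max())/2).round(4),np.ptp(y).round(4),x.mean().round(4),Z[vv][mm[vv]].mean().round(3))
E
python3 meas.py sl1 | head -60
python3 - <<'E'
from h import *
d=pickle.load(open("side_sl1.pkl","rb")); W=cloud(d); X,Y,Z=W[...,0],W[...,1],W[...,2]
m=(X>.545)&(X<.575)&(Y>-.05)&(Y<.0)&(Z>.09)&(Z<.128); print("box -y face",m.sum(),np.median(Y[m]),"->centre",np.median(Y[m])+.038)
for k in ("side.pkl","side2.pkl","side_lift.pkl","side_pre.pkl"):
    d=pickle.load(open(k,"rb")); W=cloud(d); X,Y,Z=W[...,0],W[...,1],W[...,2]; g=d["frame"].max(-1).astype(int)
    p=(abs(X-.565)<.02)&(abs(Y+.003)<.02)&(Z>.21)&(Z<.235)&(g>120); v,u=np.where(p); print(k,p.sum(),"ptr px",u.mean(),v.mean(),Y[p].mean(),(Y[p].min()+Y[p].max())/2)
E
```

```text
tabtop/face 293 12 -0.0241 0.031 0.0034 0.0551 0.525 0.174
tabtop/face 296 36 -0.0239 0.031 0.0035 0.0549 0.5254 0.176
tabtop/face 299 41 -0.0244 0.0312 0.0034 0.0556 0.5255 0.179
tabtop/face 302 44 -0.0243 0.0314 0.0036 0.0557 0.5258 0.181
tabtop/face 305 115 -0.0297 0.0365 0.0034 0.0662 0.529 0.177
tabtop/face 308 127 -0.0308 0.0374 0.0033 0.0682 0.5291 0.179
tabtop/face 311 134 -0.0315 0.0382 0.0033 0.0697 0.5291 0.182
tabtop/face 314 139 -0.0315 0.0383 0.0034 0.0698 0.5292 0.185
tabtop/face 317 139 -0.0316 0.038 0.0032 0.0696 0.5293 0.187
tabtop/face 320 144 -0.0315 0.038 0.0032 0.0695 0.5292 0.189
tabtop/face 323 147 -0.0318 0.0382 0.0032 0.07 0.5292 0.192
tabtop/face 326 150 -0.0314 0.0376 0.0031 0.069 0.5293 0.194
tabtop/face 329 153 -0.0314 0.0377 0.0032 0.069 0.5293 0.196
tabtop/face 332 136 -0.0316 0.0383 0.0034 0.0698 0.5301 0.197
tabtop/face 335 89 -0.0184 0.0248 0.0032 0.0432 0.5316 0.196
tabtop/face 338 88 -0.0184 0.025 0.0033 0.0434 0.5316 0.198
tabtop/face 341 85 -0.0183 0.0246 0.0031 0.0429 0.5322 0.199
tabtop/face 344 84 -0.0184 0.0246 0.0031 0.043 0.5331 0.2
tabtop
[... 1173 characters left out ...]
ont 293 131 -0.025 0.0495 0.0122 0.0745 0.5449 0.129
boxfront 296 63 -0.0238 0.0468 0.0115 0.0706 0.5448 0.133
boxfront 301 2 -0.0038 0.047 0.0216 0.0508 0.548 0.133
boxfront 305 1 -0.0182 -0.0182 -0.0182 0.0 0.5497 0.133
box -y face 197 -0.025290080729935147 ->centre 0.012709919270064853
side.pkl 71 ptr px 348.07042253521126 218.69014084507043 -0.004392296737341663 -0.0032081154325718374
side2.pkl 71 ptr px 348.056338028169 218.69014084507043 -0.004882038871899365 -0.0028378865472866812
side_lift.pkl 73 ptr px 347.986301369863 218.7123287671233 -0.004550637832355609 -0.0036028626397147587
side_pre.pkl 74 ptr px 347.93243243243245 218.5810810810811 -0.004358592256073619 -0.002667848037191659
```

jog_arm:
  commands: "0 -0.002 0 0 0 0; 0 -0.004 0 0 0 0; 0 -0.006 0 0 0 0; 0 -0.008 0 0 0 0; 0 -0.01 0 0 0 0; 0 -0.012 0 0 0 0; 0 -0.0135 0 0 0 0; 0 -0.0145 0 0 0 0; 0 -0.0155 0 0 0 0; 0 -0.0155 0 0 0 0; 0 -0.0155 0 0 0 0"

```text
time: 20.7
eef_pos: [0.5349, -0.0121, 0.1683]
tcp_rot: [0.007, 1.0, -0.0, -0.0]
contact_force: [-0.4, 0.5, -0.2]
opening: 0.497
```

```bash
python3 look.py sl2 side,270,410,170,290 wrist,160,480,150,390; python3 meas.py sl2 | grep boxfront
```

```text
20.8 [ 0.5349 -0.0121  0.1683] [ 6.9e-03  1.0e+00 -2.0e-04 -0.0e+00] [-0.3  0.4  1.1] 0.5010638735928965
boxfront 270 6 0.0144 0.0228 0.0186 0.0083 0.5458 0.09
boxfront 273 119 -0.04 0.0344 -0.0028 0.0744 0.5462 0.094
boxfront 276 121 -0.0397 0.0346 -0.0026 0.0742 0.5458 0.1
boxfront 279 127 -0.041 0.0346 -0.0032 0.0756 0.5456 0.106
boxfront 282 129 -0.0403 0.0346 -0.0028 0.0749 0.5457 0.11
boxfront 285 130 -0.0402 0.0345 -0.0029 0.0747 0.5454 0.116
boxfront 288 134 -0.04 0.0347 -0.0027 0.0747 0.545 0.121
boxfront 291 138 -0.0406 0.0346 -0.003 0.0752 0.5452 0.125
boxfront 294 121 -0.0403 0.0344 -0.003 0.0747 0.5449 0.129
boxfront 297 26 -0.0375 0.0287 -0.0044 0.0662 0.5451 0.133
boxfront 300 2 -0.0264 -0.0191 -0.0228 0.0074 0.5465 0.133
boxfront 305 1 -0.0389 -0.0389 -0.0389 0.0 0.5494 0.133
```

jog_arm:
  commands: "0 0.004 0 0 0 0; 0 0.009 0 0 0 0; 0 0.009 0 0 0 0; 0 0.009 0.03 0 0 0; 0 0.009 0.07 0 0 0; 0 0.009 0.12 0 0 0; -0.03 0.06 0.12 0 0 0; -0.06 0.12 0.12 0 0 0; -0.08 0.18 0.12 0 0 0; -0.1 0.24 0.12 0 0 0; -0.12 0.29 0.12 0 0 0; -0.12 0.29 0.12 0 0 0; -0.12 0.29 0.12 0 0 0"

```text
time: 22.42
eef_pos: [0.4149, 0.278, 0.2883]
tcp_rot: [0.006, 1.0, -0.0, 0.0]
contact_force: [0.0, -0.3, -0.3]
opening: 0.498
```

```bash
python3 look.py fin top,280,460,190,290 side,240,420,170,430; python3 - <<'E'
from h import *
for n in("top","side"):
    d=pickle.load(open(n+"_fin.pkl","rb")); W=cloud(d); X,Y,Z=W[...,0],W[...,1],W[...,2]
    g=d["frame"].max(-1).astype(int)
    p=(abs(X-.565)<.02)&(abs(Y+.003)<.02)&(Z>.212)&(Z<.235)&(g>120); print(n,"ptr",p.sum(),Y[p].mean().round(4),Y[p].min().round(4),Y[p].max().round(4))
    q=(X>.525)&(X<.543)&(abs(Y)<.04)&(Z>.19)&(Z<.206); print("tab",q.sum(),W[q].mean(0).round(4),Y[q].min().round(4),Y[q].max().round(4))
    q=(X>.53)&(X<.62)&(abs(Y)<.06)&(Z>.08)&(Z<.137); w=W[q]; print("box",q.sum(),w.min(0).round(4),w.max(0).round(4),cv2.minAreaRect((w[:,:2]*1000).astype(np.float32)))
    q=(X>.52)&(X<.543)&(Y<-.19)&(Y>-.25)&(Z>.17)&(Z<.21); print("tag tab",q.sum(),W[q].mean(0).round(4),Y[q].min().round(4),Y[q].max().round(4))
    for y in(-.012,-.009,-.003,.003): print(y,proj(d,[.566,y,.235]),proj(d,[.534,y,.202]))
d=pickle.load(open("top_fin.pkl","rb")); cv2.imwrite("pics/fz.png",cv2.resize(d["frame"][200:250,290:350][:,:,::-1],None,fx=12,fy=12,interpolation=cv2.INTER_NEAREST))
E
```

```text
22.525 [0.4155 0.2771 0.2882] [ 7.7e-03  1.0e+00 -2.0e-04  0.0e+00] [-0.  -0.6  0.1] 0.5008998781862534
top ptr 88 -0.0027 -0.0087 0.0037
tab 44 [ 0.5336 -0.003   0.2005] -0.0134 0.0073
box 380 [ 0.5443 -0.0409  0.0823] [0.5998 0.0339 0.1369] ((572.13916015625, -3.580608367919922), (74.85979461669922, 55.481468200683594), 89.79602813720703)
tag tab 76 [ 0.5329 -0.2133  0.1951] -0.2241 -0.2047
-0.012 [327.82106547 216.03347158] [327.35176183 233.27843357]
-0.009 [326.32671506 216.0176639 ] [325.89898139 233.26278046]
-0.003 [323.3381667  215.98605015] [322.9935646  233.23147578]
0.003 [320.3498216  215.95443855] [320.08833994 233.20017318]
side ptr 70 -0.0043 -0.01 0.0038
tab 49 [ 0.5322 -0.0065  0.1989] -0.0168 0.0085
box 635 [ 0.5426 -0.0437  0.085 ] [0.5993 0.038  0.1369] ((570.9630126953125, -2.8058433532714844), (81.57721710205078, 56.24995803833008), 89.59352111816406)
tag tab 161 [ 0.532  -0.2183  0.1913] -0.2259 -0.2027
-0.012 [349.13710442 215.00741686] [332.47644797 229.68386062]
-0.009 [348.87643263 214.02467413] [332.25503956 228.68757661]
-0.003 [348.35839372 212.0716474 ] [331.81498112 226.70742063]
0.003 [347.84471468 210.13505754] [331.3785625  224.74364293]
```

View pics/fz.png

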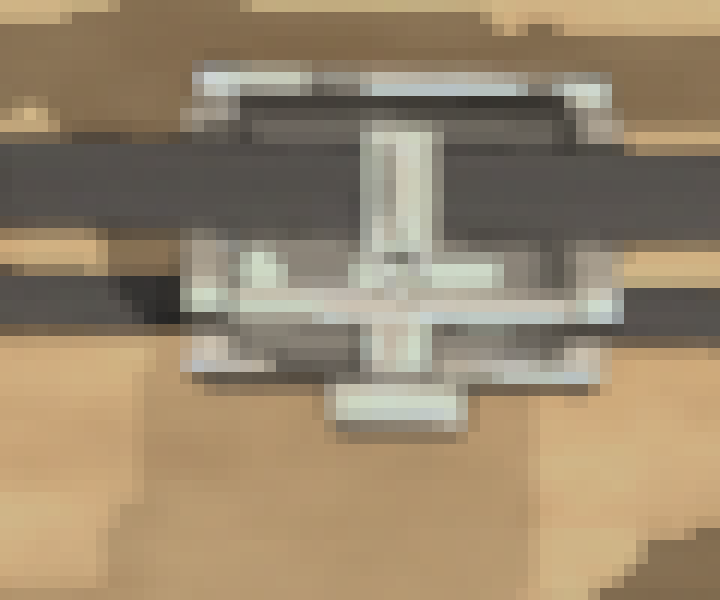

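View pics/side_fin.png

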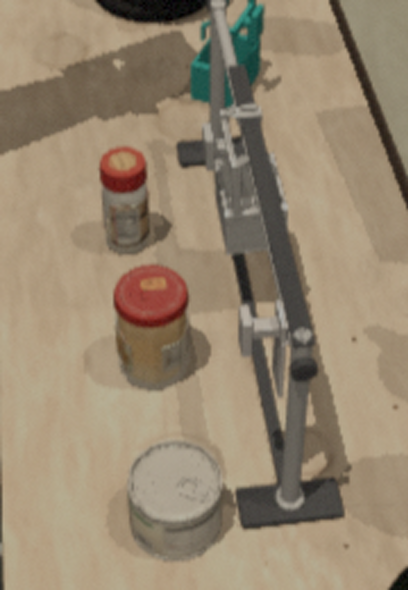

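```bash
python3 - <<'E'
from h import *
a=cloud(pickle.load(open("top.pkl","rb")));b=cloud(pickle.load(open("top_fin.pkl","rb")))
for nm,(u0,u1,v0,v1) in {"spice":(275,305,255,285),"honey":(340,380,248,285),"tin":(408,446,248,288)}.items():
    for W in(a,b):
        w=W[v0:v1,u0:u1].reshape(-1,3); w=w[w[:,2]>.045]; print(nm,((w.min(0)+w.max(0))/2).round(4)[:2],np.median(w,0).round(4))
from plant import ctrl,get_state
print(ctrl.sign_off(),get_state()["time"])
E
```

```text
spice [0.4635 0.0736] [0.4631 0.0723 0.1058]
spice [0.4635 0.0735] [0.4631 0.0732 0.106 ]
honey [ 0.472  -0.0881] [ 0.4718 -0.0878  0.0986]
honey [ 0.4721 -0.0881] [ 0.4717 -0.0878  0.0991]
tin [ 0.4713 -0.2501] [ 0.4723 -0.2502  0.0552]
tin [ 0.4713 -0.2497] [ 0.4722 -0.2503  0.0551]
the job is handed in; nothing more can be done
the job is handed in; nothing more can be done
```

The job is done and handed in at about 22.5 s on the robot's clock. I pushed the tag to the far end, hooked the steel caddy on in the gap and let go of it. I then slid it under the guard strip by pushing its tab until it was in line with the pointer, and moved the arm clear.

Last checks:
- **Caddy position:** The top camera puts the caddy's tab and box at y of about −3.0 to −3.5 mm and the pointer at about −2.7 mm, so they agree within about 1 mm. The side camera's averages were less even: tab −6.5 mm, pointer −4.3 mm, box −2.8 mm. I trusted the top view there.
- **Caddy hanging straight:** Its underside is at about 85 mm, level when it was released, and it lies parallel to the rail.
- **Tag:** It hit the stop with about 16 N when pushed. The final picture shows it there, at stand y of about −183 mm against −185 mm nominal.
- **Bystanders:** The tin and both jars are within 1 mm of where they started, and the robot is touching nothing.

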